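# Lid the leather-hard jars

### The job

The freshly turned lids are stacked by size on the plaster bat. Take the stack apart and put each lid on the jar it was made for, knob up and seated level with its flange down inside the mouth, so that lid and jar dry and shrink together. The clay is still soft: leave the jars standing where they are, and do not tip a jar or a lid over.

Things in the scene. Friction and masses are not known exactly. Their poses are not given: they have to be found in the camera images.
- lid_crock: Largest lid, lowest in the stack: clay disc 103 mm across, 8 mm thick, round knob on top (18 mm across, 16 mm high, slightly necked), hollow ring flange below (83 mm outside, 18 mm deep, bevelled 3 mm; stands over the knob beneath). Origin on the axis at the flange's lower edge, z up: disc at 18 to 26 mm, knob top at 42 mm. Fits jar_crock (mouth 6 mm wider).
- lid_canister: Second largest lid, second from below in the stack: clay disc 89 mm across, 8 mm thick, round knob on top (18 mm across, 16 mm high, slightly necked), hollow ring flange below (69 mm outside, 18 mm deep, bevelled 3 mm; stands over the knob beneath). Origin on the axis at the flange's lower edge, z up: disc at 18 to 26 mm, knob top at 42 mm. Fits jar_canister (mouth 6 mm wider).
- lid_belly: Third largest lid, third from below in the stack: clay disc 75 mm across, 8 mm thick, round knob on top (18 mm across, 16 mm high, slightly necked), hollow ring flange below (55 mm outside, 18 mm deep, bevelled 3 mm; stands over the knob beneath). Origin on the axis at the flange's lower edge, z up: disc at 18 to 26 mm, knob top at 42 mm. Fits jar_belly (mouth 6 mm wider).
- lid_salt: Smallest lid, on top of the stack: clay disc 61 mm across, 8 mm thick, round knob on top (18 mm across, 16 mm high, slightly necked), hollow ring flange below (41 mm outside, 18 mm deep, bevelled 3 mm; stands over the knob beneath). Origin on the axis at the flange's lower edge, z up: disc at 18 to 26 mm, knob top at 42 mm. Fits jar_salt (mouth 6 mm wider).
- jar_crock: Unglazed clay jar, open, loose: a wide, low pot with gently rounded sides, the widest mouth of the four. 80 mm high, 106 mm at its widest; rim 101 mm outside, mouth 89 mm inside. Origin: on the axis, at the underside; z up; rim at 80 mm. With its own lid seated, the lid's origin is 62 mm above the jar's origin.
- jar_canister: Unglazed clay jar, open, loose: a tall straight-sided pot, the tallest of the four, second widest mouth. 112 mm high, 89 mm at its widest; rim 87 mm outside, mouth 75 mm inside. Origin: on the axis, at the underside; z up; rim at 112 mm. With its own lid seated, the lid's origin is 94 mm above the jar's origin.
- jar_belly: Unglazed clay jar, open, loose: a round-bellied pot that draws in to a narrower neck, third widest mouth. 96 mm high, 102 mm at its widest; rim 73 mm outside, mouth 61 mm inside. Origin: on the axis, at the underside; z up; rim at 96 mm. With its own lid seated, the lid's origin is 78 mm above the jar's origin.
- jar_salt: Unglazed clay jar, open, loose: the small pot, the lowest and with the narrowest mouth. 70 mm high, 73 mm at its widest; rim 59 mm outside, mouth 47 mm inside. Origin: on the axis, at the underside; z up; rim at 70 mm. With its own lid seated, the lid's origin is 52 mm above the jar's origin.
- bat: Round plaster bat, 136 mm across and 16 mm high, fixed to the bench, on which the four lids stand stacked, one on another, 26 mm a lid. Origin: centre of its underside.

How it is judged:
At the end, for the whole second after the job is handed in: Each of the four lids sits on its own jar: axis within 8 mm of the jar's, flange fully in the mouth (height within 4 mm of seated), lid and jar upright within 0.08 rad; every jar stands on the bench within 40 mm of where it was; all is released and at rest (horizontal distance between lid_crock and jar_crock below 0.008 m and z of lid_crock in the frame of jar_crock between 0.058 and 0.066 m and angle between each of lid_crock, jar_crock, lid_canister, jar_canister, lid_belly, jar_belly, lid_salt, jar_salt's own z axis and vertical below 0.08 rad and height (world z) of each of jar_crock, jar_canister, jar_belly, jar_salt below 0.01 m and distance of each of jar_crock, jar_canister, jar_belly, jar_salt from where it was at the start of the episode below 0.04 m and linear speed of each of lid_crock, jar_crock, lid_canister, jar_canister, lid_belly, jar_belly, lid_salt, jar_salt below 0.02 m/s and horizontal distance between lid_canister and jar_canister below 0.008 m and z of lid_canister in the frame of jar_canister between 0.09 and 0.098 m and horizontal distance between lid_belly and jar_belly below 0.008 m and z of lid_belly in the frame of jar_belly between 0.074 and 0.082 m and horizontal distance between lid_salt and jar_salt below 0.008 m and z of lid_salt in the frame of jar_salt between 0.048 and 0.056 m); the robot touches nothing.
It fails at once if a jar is tipped over (angle between any of jar_crock, jar_canister, jar_belly, jar_salt's own z axis and vertical above 0.3 rad).
It fails at once if a lid is tipped on its side or turned over (angle between any of lid_crock, lid_canister, lid_belly, lid_salt's own z axis and vertical above 0.8 rad).
It also fails if it takes over 102 s, if anything falls off the work surface, if the arm or the gripper's body presses on something with over 40 N, if the wrist force passes 120 N, or if a joint passes its speed limit or range.

### The arm

A 7-joint arm with a two-finger parallel gripper is mounted at the origin on a cart in front of the work surface, level with it; the furniture and walls round the work are solid. World frame = base frame: x ahead of the robot, y to its left, z up, the work surface at z = 0. Lengths are in m, angles in rad, forces in N, time in s.
With the tool pointing down it reaches from about 0.4 to 0.85 m from the base axis. Payload 10.4 kg.
Tool frame: the origin (TCP) lies midway between the tips of the shut fingers; the grasp point (between the pads) lies manip.grip_depth behind it (manip.grip_depth is the distance from the TCP to the grasp point, in m); z points along the fingers, x is the direction in which the jaws open and shut, and the axes are right-handed (so a half turn about z gives the same grasp; the last joint's range is limited). The gripper opens to 85 mm and grips with 20 to 120 N. Pads are 22 mm wide; open, the fingers measure 114 mm over their backs; the gripper's body (76 mm by 85 mm) begins 54 mm behind the grasp point. The pads swing forward as they close: fully open they stand 13 mm farther back than shut.
Start: joints at [-1.159, 0.332, -0.065, 1.46, 0.022, 1.35, -0.088], TCP at [0.263, 0.567, 0.231] pointing down, gripper open.
Joint ranges: [-2.6, 2.6], [-0.5, 2.12], [-1.47, 1.34], [0.16, 2.42], [-1.27, 4.41], [0.06, 2.06], [-2.6, 2.6]. Speed limits (rad/s): [2.22, 2.22, 2.79, 2.79, 3.14, 3.14, 3.14].

### API

Orientations are given as a unit quaternion [x, y, z, w].
In Python, from workcell import manip gives the robot as it stands. The module is installed in compiled form; this text tells all that it offers.
- The arm moves only by the tool send_rows, never from a script. Its argument "steps" is a list of rows, each a list of 2 entries, a list of its own where there are three numbers: the shift along the tool's x, y, z in m, then the turn about the tool's z in rad. In form: [[[x, y, z], spin], ...]. A call has exactly 8 rows; each row is the pose to reach, as a shift and turn from the pose commanded when the call began, along the tool's axes at that moment; what a row does not reach only later rows make up. A row lasts 1/8 s, in which the tool goes at most 62.5 mm and 10.7 degrees, less where a joint would pass 70% of its speed; a pose out of reach is approached as far as the arm can. A call with a gripper value outside its range is refused whole. "hand" is the opening, from 0 (shut) to 1 (fully open), set as the call begins (left out, the last holds). The fingers move at their own pace and stop on an object; "force" is the grip in N (left out, the last holds). Time passes only in rows, so rows that repeat a pose let the fingers close, or fill a call up. It gives the time, the measured TCP pose, the force and the opening at its end, in the units of the state.
- manip.get_obs(): the state, without advancing time (a new reading comes with each control period).
- manip.camera(name): name is "scene" or "top" or "wrist"; returns (picture, depth): 384x512x3 uint8, red, green, blue; 384x512 float32, m along the optical axis (not along the pixel's ray), 0 where there is no reading.
- manip.camera_info(name): a dict with "intrinsics" (3x3 intrinsics, pixels), "pose" (4x4, takes a point from camera to world coordinates); the wrist camera has in their place "T_tool_cam" (4x4, takes a point from camera to tool coordinates, whose origin is the TCP and whose axes are the tool frame's). Camera axes: x right, y up, looking along -z (the intrinsics and any distortion apply to the point x, -y, -z); pixel columns grow to the right and rows downward; lengths in m; the calibration is good to about 2 mm. A picture is of the moment at which its call begins: read the wrist's pose just before it. camera_info takes no time and is no camera call.
- manip.hand_in(): hands the job in, once; it reports no verdict.
The state is a dict: "clock": time; "joint_pos": joint angles; "joint_velocities": joint speeds; "tau": joint torques, N m; "position": TCP position; "ee_rot": TCP orientation; "ft_force": force on the tool from outside, world axes, zero at the start; "torque": the same for the moment, N m; "grip_width": opening from 0.0 (shut) to 1.0 (fully open).
Only numpy, scipy, OpenCV 4.12 (cv2) and the standard library are available. Lean on these libraries where they do the work, as an engineer would, in place of code of your own. Each camera call takes 0.05 s, during which the arm holds its last target.

## Working session

There is one attempt and no reset: what is moved stays moved. The work goes in short steps, Python scripts to look and compute and a tool call to move; the robot and the scene stay as the last step left them, time stands still between calls to the robot, and variables do not carry over. Pictures are saved under pics/ and viewed, and the job is handed in when it is done.

Besides the shell and the picture viewer there is one more tool, called after ">>>" in YAML: its name, and indented under it one key for each argument. send_rows: Moves the arm, as the interface text tells. Its arguments: {"type":"object","properties":{"steps":{"type":"array"},"hand":{"type":"number"},"force":{"type":"number"}},"required":["steps"]}

```bash
mkdir -p pics; python3 - <<'E'
from workcell import manip
import numpy as np,cv2
print(manip.get_obs()); print(manip.grip_depth)
for n in ["scene","top","wrist"]:
    p,d=manip.camera(n); cv2.imwrite(f"pics/{n}0.png",p[:,:,::-1]); np.save(f"{n}0.npy",d)
    print(n,manip.camera_info(n),d.min(),d.max())
E
```

```text
{'clock': 0.0, 'joint_pos': array([-1.15859364,  0.33290013, -0.0647055 ,  1.46094478,  0.02155008,
        1.34989447, -0.08852738]), 'joint_velocities': array([-0.00130185,  0.00180447,  0.00105548, -0.00096384,  0.00049969,
        0.00023693,  0.00150275]), 'tau': array([-8.94226559e-04, -6.25421619e+01,  4.86067508e-02, -3.91611207e+01,
        1.62138767e-02,  9.56249511e-03, -1.39843090e-05]), 'position': array([0.26309727, 0.56650898, 0.23049663]), 'ee_rot': array([ 8.42983295e-01,  5.37939249e-01, -6.08432553e-04,  3.98024904e-04]), 'ft_force': array([0.15996575, 0.80849839, 0.04602814]), 'torque': array([-0.02592028, -0.059866  ,  0.02017618]), 'grip_width': 1.0002681429429943}
0.0187
scene {'intrinsics': array([[386.54092873,   0.        , 256.45731547],
       [  0.        , 386.54092873, 193.35298092],
       [  0.        ,   0.        ,   1.        ]]), 'pose': array([[ 0.87447348,  0.20242267, -0.44081878,  0.20516092],
       [-0.48504684,  0.35540182, -0.79901133, -0.55201065],
       [-0.00507021,  0.91253197,  0.40897395,  0.43025336],
       [ 0.        ,  0.     
[... 334 characters left out ...]
9 ,  0.13470739],
       [ 0.01617088,  0.11899554,  0.9927631 ,  0.94854701],
       [ 0.        ,  0.        ,  0.        ,  1.        ]])} 0.0 1.800606
wrist {'intrinsics': array([[290.25375967,   0.        , 254.61554127],
       [  0.        , 290.25375967, 193.4343766 ],
       [  0.        ,   0.        ,   1.        ]]), 'T_tool_cam': array([[ 9.99998757e-01,  1.13690629e-03,  1.09239633e-03,
         1.05566114e-04],
       [ 1.40136687e-03, -9.58417054e-01, -2.85367810e-01,
        -7.22125216e-02],
       [ 7.22534816e-04,  2.85368986e-01, -9.58417456e-01,
        -1.43007064e-01],
       [ 0.00000000e+00,  0.00000000e+00,  0.00000000e+00,
         1.00000000e+00]])} 0.0 1.4018985
```

View pics/top0.png

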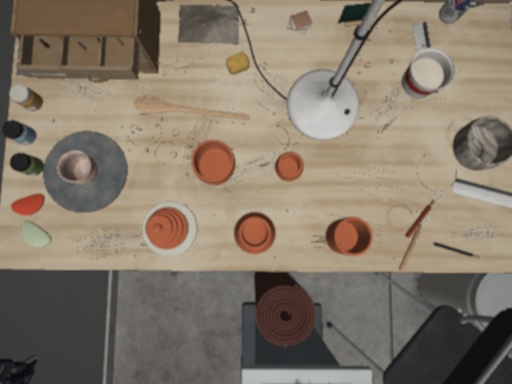

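View pics/scene0.png

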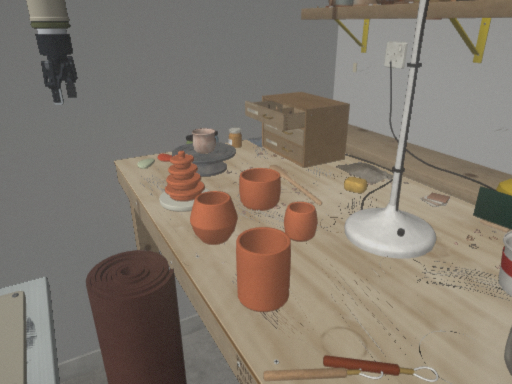

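View pics/wrist0.png

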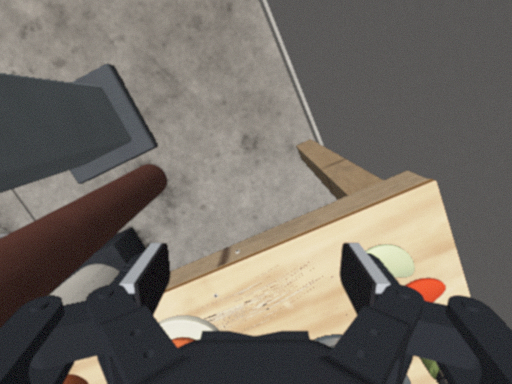

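The top view shows the stack at (165,228), crock (214,162), salt (289,166), belly (255,232) and canister (350,236). I'll measure the rims using the depth image.

```bash
cat > h.py <<'E'
from workcell import manip
import numpy as np,cv2
from scipy.optimize import least_squares
from scipy.spatial.transform import Rotation as R
def mask(p):
    h=cv2.cvtColor(p,cv2.COLOR_RGB2HSV)
    return (((h[...,0]<14)|(h[...,0]>174))&(h[...,1]>120)&(h[...,2]>60)).astype(np.uint8)
def cam(n,o=None):
    i=manip.camera_info(n);K=i["intrinsics"]
    if n=="wrist":
        o=o or manip.get_obs();T=np.eye(4);T[:3,:3]=R.from_quat(o["ee_rot"]).as_matrix();T[:3,3]=o["position"]
        return K,T@i["T_tool_cam"]
    return K,i["pose"]
def world(d,K,T):
    v,u=np.mgrid[:d.shape[0],:d.shape[1]]
    P=np.stack([(u-K[0,2])/K[0,0]*d,-(v-K[1,2])/K[1,1]*d,-d],-1)
    return P@T[:3,:3].T+T[:3,3]
def ray(u,v,z,K,T):
    r=T[:3,:3]@np.array([(u-K[0,2])/K[0,0],-(v-K[1,2])/K[1,1],-1.]);return T[:3,3]+r*(z-T[2,3])/r[2]
def circ(xy,r=None):
    c0=xy.mean(0)
    if r is None:
        f=lambda p:np.hypot(xy[:,0]-p[0],xy[:,1]-p[1])-p[2]; return least_squares(f,[*c0,.04],loss="soft_l1",f_scale=.002).x
    f=lambda p:np.hypot(xy[:,0]-p[0],xy[:,1]-p[1])-r
    return least_squares(f,c0,loss="soft_l1",f_scale=.002).x
H=dict(crock=.080,canister=.112,belly=.096,salt=.070)
RO=dict(crock=.0505,canister=.0435,belly=.0365,salt=.0295)
E
python3 - <<'E'
from h import *
p=cv2.imread("pics/top0.png")[:,:,::-1].copy();d=np.load("top0.npy")
K,T=cam("top");W=world(d,K,T);m=mask(p)
px=dict(crock=(214,162),canister=(350,236),belly=(255,232),salt=(289,166))
for k,(u,v) in px.items():
    s=np.zeros_like(m);cv2.circle(s,(u,v),32,1,-1)
    q=W[(s*m>0)&(d>0)]
    z=q[:,2]; a=q[np.abs(z-H[k])<.006]
    f=circ(a[:,:2]); 
    # outer boundary of top points
    rr=np.hypot(*(a[:,:2]-f[:2]).T); 
    ztop=np.percentile(z,98)
    print(k,len(a),"ztop",ztop,"annulus fit",f,"mid r",RO[k]-.003,"rim z med",np.median(a[:,2]))
s=np.zeros_like(m);cv2.circle(s,(168,228),32,1,-1)
q=W[(s*m>0)&(d>0)];z=q[:,2];print(np.histogram(z,bins=np.arange(0,.15,.006)))
for h,r in [(.042,.0515),(.068,.0445),(.094,.0375),(.12,.0305),(.136,.009)]:
    a=q[np.abs(z-h)<.005];print(h,len(a),circ(a[:,:2]) if len(a)>4 else 0,a[:,:2].mean(0),np.median(a[:,2]) if len(a) else 0)
E
```

```text
crock 320 ztop 0.08200376981154091 annulus fit [0.64402855 0.23118225 0.04739855] mid r 0.0475 rim z med 0.0797460562416773
canister 292 ztop 0.11339809806218289 annulus fit [ 0.46937356 -0.09078964  0.04006058] mid r 0.040499999999999994 rim z med 0.11136926782248424
belly 292 ztop 0.09774586627818788 annulus fit [0.47524319 0.12935208 0.03494375] mid r 0.033499999999999995 rim z med 0.09514490063535164
salt 186 ztop 0.07197534742099786 annulus fit [0.63942093 0.04584143 0.02733187] mid r 0.0265 rim z med 0.06933153728881691
(array([  0,   0,   0,   0,   0,   0,  97,  95,   0,   1,  68, 214,   0,
         0,  15, 208,  12,   0,   5, 325, 198,   4,  52,   1]), array([0.   , 0.006, 0.012, 0.018, 0.024, 0.03 , 0.036, 0.042, 0.048,
       0.054, 0.06 , 0.066, 0.072, 0.078, 0.084, 0.09 , 0.096, 0.102,
       0.108, 0.114, 0.12 , 0.126, 0.132, 0.138, 0.144]))
0.042 192 [0.48471925 0.3441866  0.0470612 ] [0.48898258 0.31323591] 0.041963278483883926
0.068 269 [0.4843617  0.34467985 0.0410995 ] [0.48066213 0.32170302] 0.06764831691405337
0.094 223 [0.48428237 0.34434789 0.03393522] [0.48476682 0.32655681] 0.09346113942945056
0.12 517 [0.48379124 0.3418401  0.02194844] [0.48359855 0.34052158] 0.11943605634226795
0.136 56 [0.48367834 0.34095539 0.00624155] [0.48367772 0.34101522] 0.13521459218960724
```

```bash
cat >> h.py <<'E'
def delta(*t):
    o=manip.get_obs();return np.round(R.from_quat(o["ee_rot"]).inv().apply(np.array(t)-o["position"]),4)
E
python3 - <<'E'
from h import *
d=np.load("top0.npy");K,T=cam("top");W=world(d,K,T)
for u,v in [(323,104),(345,78),(352,62),(360,42),(366,28),(373,10),(376,3)]:
    q=W[v-1:v+2,u-6:u+7].reshape(-1,3); i=np.argmax(q[:,2]);print(u,v,q[i].round(3))
print(delta(.484,.342,.22))
E
```

```text
323 104 [ 0.796 -0.039  0.062]
345 78 [ 0.804 -0.046  0.196]
352 62 [0.468 0.135 0.949]
360 42 [ 0.805 -0.046  0.342]
366 28 [ 0.804 -0.055  0.386]
373 10 [ 0.805 -0.046  0.433]
376 3 [ 0.804 -0.044  0.451]
[-0.1107  0.2949  0.0108]
```

>>> send_rows:
  steps:
    - [[-0.014,0.037,0.001],0]
    - [[-0.028,0.074,0.003],0]
    - [[-0.042,0.111,0.004],0]
    - [[-0.056,0.148,0.005],0]
    - [[-0.07,0.185,0.007],0]
    - [[-0.084,0.222,0.008],0]
    - [[-0.098,0.259,0.009],0]
    - [[-0.111,0.295,0.011],0]
  hand: 0.5
  force: 30

```text
clock: 1.15
position: [0.4848, 0.3408, 0.2201]
ee_rot: [0.843, 0.538, -0.0, 0.0]
ft_force: [-0.4, 0.0, 0.4]
grip_width: 0.497
```

```bash
cat >> h.py <<'E'
def look(n,name):
    o=manip.get_obs();p,d=manip.camera(n);cv2.imwrite(f"pics/{name}.png",p[:,:,::-1]);np.save(name+".npy",d)
    K,T=cam(n,o);return p,d,K,T,world(d,K,T)
E
python3 - <<'E'
from h import *
o=manip.get_obs();print(o["position"],o["ee_rot"].round(3),o["clock"],o["ft_force"],o["grip_width"])
p,d,K,T,W=look("wrist","w1");m=(mask(p)>0)&(d>0)
z=W[...,2]
for h,r in [(.042,.0515),(.068,.0445),(.094,.0375),(.12,.0305),(.136,.009)]:
    a=W[m&(np.abs(z-h)<.004)&(np.hypot(W[...,0]-.484,W[...,1]-.343)<.06)];print(h,len(a),circ(a[:,:2]) if len(a)>4 else 0,np.median(a[:,2]) if len(a) else 0)
print(delta(.484,.342,.15))
E
```

```text
[0.48481561 0.34078236 0.22014717] [ 0.843  0.538 -0.     0.   ] 1.15 [-0.41794001  0.01285505  0.4051292 ] 0.49715201638879203
0.042 561 [0.48856863 0.34198862 0.04831692] 0.04216911957027175
0.068 992 [0.48796352 0.34329603 0.0416941 ] 0.06763705604904094
0.094 1022 [0.48790271 0.34312743 0.03441864] 0.09363407880407157
0.12 3040 [0.48573976 0.34337492 0.02180637] 0.1197443271893707
0.136 345 [0.48513521 0.34363797 0.00604066] 0.13536560994170788
[ 0.0039 -0.0074  0.0698]
```

View pics/w1.png

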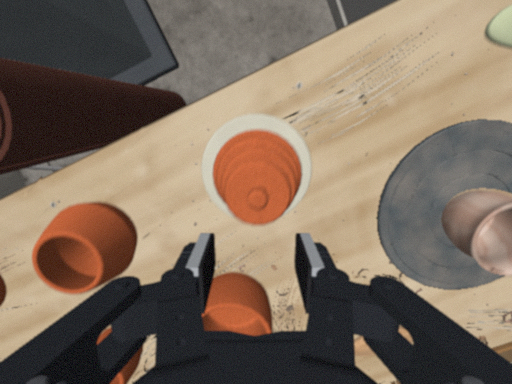

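```bash
python3 -c "
from h import *
print(delta(.4844,.3425,.122))"
```

```text
[ 0.0046 -0.0073  0.0978]
```

>>> send_rows:
  steps:
    - [[0,0,0],0]
    - [[0,0,0.01],0]
    - [[0,0,0.02],0]
    - [[0,0,0.03],0]
    - [[0,0,0.04],0]
    - [[0,0,0.04],0]
    - [[0,0,0.04],0]
    - [[0,0,0.04],0]

```text
clock: 2.2
position: [0.4843, 0.3421, 0.1808]
ee_rot: [0.843, 0.538, 0.0, -0.0]
ft_force: [0.0, -0.1, 0.3]
grip_width: 0.503
```

```bash
python3 - <<'E'
from h import *
o=manip.get_obs();print(o["position"],o["joint_velocities"].round(3))
p,d,K,T,W=look("wrist","w2");m=(mask(p)>0)&(d>0)
z=W[...,2]
for h,r in [(.042,.0515),(.068,.0445),(.094,.0375),(.12,.0305),(.136,.009)]:
    a=W[m&(np.abs(z-h)<.004)&(np.hypot(W[...,0]-.484,W[...,1]-.343)<.06)];print(h,len(a),circ(a[:,:2]) if len(a)>4 else 0,np.median(a[:,2]) if len(a) else 0)
print(manip.get_obs()["position"],delta(.4844,.3425,.122))
E
```

```text
[0.48428496 0.3420593  0.18079033] [-0.    -0.001  0.002  0.     0.    -0.002  0.001]
0.042 954 [0.48800214 0.34273432 0.04854424] 0.041834544186718226
0.068 1274 [0.48812627 0.34327986 0.04174969] 0.06776598153155397
0.094 1385 [0.48808332 0.34309212 0.03444267] 0.09361897433075198
0.12 4025 [0.48560054 0.34350569 0.02166508] 0.11974726901202068
0.136 472 [0.48509057 0.34371364 0.00599294] 0.13534912630410287
[0.48427768 0.34207445 0.18078243] [ 0.0004 -0.0001  0.0588]
```

View pics/w2.png

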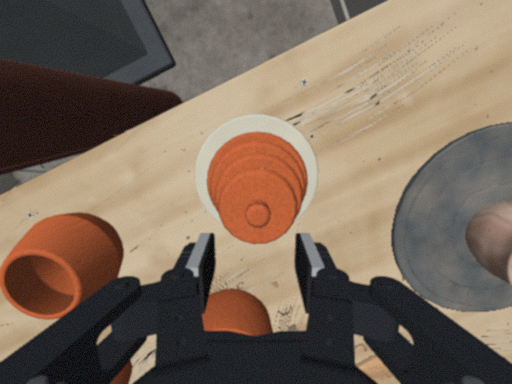

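>>> send_rows:
  steps:
    - [[0,0,0.012],0]
    - [[0,0,0.024],0]
    - [[0,0,0.036],0]
    - [[0,0,0.048],0]
    - [[0,0,0.054],0]
    - [[0,0,0.058],0]
    - [[0,0,0.058],0]
    - [[0,0,0.058],0]

```text
clock: 3.25
position: [0.4843, 0.3421, 0.1227]
ee_rot: [0.843, 0.538, 0.0, -0.0]
ft_force: [-0.4, 0.1, 0.2]
grip_width: 0.501
```

>>> send_rows:
  steps:
    - [[0,0,0],0]
    - [[0,0,0],0]
    - [[0,0,0],0]
    - [[0,0,0],0]
    - [[0,0,0],0]
    - [[0,0,0],0]
    - [[0,0,0],0]
    - [[0,0,0],0]
  hand: 0
  force: 30

```text
clock: 4.25
position: [0.4841, 0.342, 0.1224]
ee_rot: [0.843, 0.538, 0.0, -0.0]
ft_force: [-0.1, 0.0, 1.6]
grip_width: 0.191
```

>>> send_rows:
  steps:
    - [[0,0,-0.004],0]
    - [[0,0,-0.012],0]
    - [[0,0,-0.022],0]
    - [[0,0,-0.032],0]
    - [[0,0,-0.042],0]
    - [[0,0,-0.052],0]
    - [[0,0,-0.056],0]
    - [[0,0,-0.056],0]

```text
clock: 5.25
position: [0.4841, 0.342, 0.1785]
ee_rot: [0.843, 0.538, 0.0, -0.0]
ft_force: [-0.2, -0.0, -1.6]
grip_width: 0.193
```

```bash
python3 - <<'E'
from h import *
o=manip.get_obs();print(o["position"],o["grip_width"],o["ft_force"])
p,d,K,T,W=look("wrist","w3")
m=(mask(p)>0)&(d>0);z=W[...,2]
print(np.histogram(z[m],bins=np.arange(.02,.22,.004)))
print(delta(.639,.046,.178))
E
```

```text
[0.48412069 0.34203428 0.17853966] 0.19268691659719575 [-0.17164005 -0.01122137 -1.60513899]
(array([  62,  166,  240,  304,  414, 1282,  462,  530,  641,  641,  718,
       1448, 1206,  711,  693,  661,  666,  897, 3613,  822,    0,    0,
          0,    0,    0,    0,    0,    0,    0,    0,    0,    0,    0,
          0,    0,    0,    0,  199, 3041, 1441,   54,  126,  734,  186,
          9,   11,    5,    6,    2]), array([0.02 , 0.024, 0.028, 0.032, 0.036, 0.04 , 0.044, 0.048, 0.052,
       0.056, 0.06 , 0.064, 0.068, 0.072, 0.076, 0.08 , 0.084, 0.088,
       0.092, 0.096, 0.1  , 0.104, 0.108, 0.112, 0.116, 0.12 , 0.124,
       0.128, 0.132, 0.136, 0.14 , 0.144, 0.148, 0.152, 0.156, 0.16 ,
       0.164, 0.168, 0.172, 0.176, 0.18 , 0.184, 0.188, 0.192, 0.196,
       0.2  , 0.204, 0.208, 0.212, 0.216]))
[-2.031e-01  2.652e-01  2.000e-04]
```

View pics/w3.png

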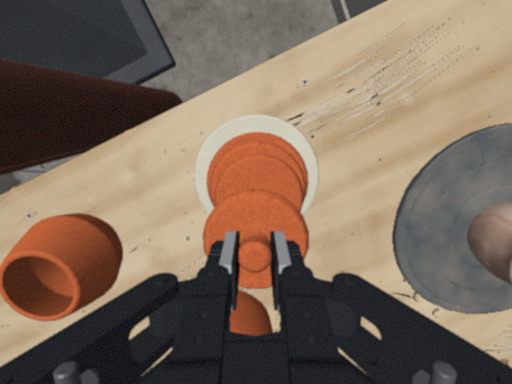

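```bash
cat >> h.py <<'E'
def plane(a):
    for _ in range(3):
        c=np.c_[a[:,:2],np.ones(len(a))];s=np.linalg.lstsq(c,a[:,2],rcond=None)[0];r=a[:,2]-c@s;a=a[np.abs(r)<.002]
    return s[:2],a
def edge(a,r):
    h=cv2.convexHull((a[:,:2]*1e4).astype(np.float32))[:,0]/1e4
    c=circ(h,r);e=np.hypot(*(h-c).T)-r
    return c,np.round(np.percentile(e,[10,50,90])*1e3,1),len(h)
def held(W,m,tcp,r):
    z=W[...,2];zd=tcp[2]-.003
    k=m&(np.abs(z-zd)<.006)&(np.hypot(W[...,0]-tcp[0],W[...,1]-tcp[1])<r+.012)
    s,a=plane(W[k]);return s,np.median(a[:,2]),edge(a,r)
E
python3 - <<'E'
from h import *
o=manip.get_obs()
p=cv2.imread("pics/w3.png")[:,:,::-1].copy();d=np.load("w3.npy");K,T=cam("wrist",o);W=world(d,K,T)
print(held(W,(mask(p)>0)&(d>0),o["position"],.0305))
z=W[...,2];m=mask(p)>0
a=W[m&(np.abs(z-.094)<.004)];print(edge(a,.0375))
E
```

```text
(array([0.01674143, 0.01918443]), np.float64(0.17528335959129232), (array([0.48450703, 0.3413671 ]), array([-2.4, -1.2, -0.7]), 31))
(array([0.47504393, 0.14743415]), array([  4. ,  14.8, 194.9]), 39)
```

>>> send_rows:
  steps:
    - [[-0.01,0.02,0],0]
    - [[-0.028,0.055,0],0]
    - [[-0.05,0.1,0],0]
    - [[-0.072,0.145,0],0]
    - [[-0.095,0.19,0],0]
    - [[-0.115,0.23,0],0]
    - [[-0.128,0.256,0],0]
    - [[-0.133,0.265,0],0]

```text
clock: 6.3
position: [0.6689, 0.1076, 0.1775]
ee_rot: [0.844, 0.537, -0.001, 0.0]
ft_force: [-1.4, 0.9, -1.1]
grip_width: 0.193
```

>>> send_rows:
  steps:
    - [[0,0,0],0]
    - [[0,0,0],0]
    - [[0,0,0],0]
    - [[0,0,0],0]
    - [[0,0,0],0]
    - [[0,0,0],0]
    - [[0,0,0],0]
    - [[0,0,0],0]

```text
clock: 7.3
position: [0.6684, 0.1097, 0.1783]
ee_rot: [0.843, 0.538, 0.0, -0.0]
ft_force: [0.3, 1.3, -0.4]
grip_width: 0.191
```

```bash
cat >> h.py <<'E'
def jar(W,m,k,c0):
    z=W[...,2]
    a=W[m&(np.abs(z-H[k])<.005)&(np.hypot(W[...,0]-c0[0],W[...,1]-c0[1])<RO[k]+.015)]
    return circ(a[:,:2]),np.median(a[:,2]),edge(a,RO[k]),len(a)
J=dict(crock=(.644,.2312),canister=(.4694,-.0908),belly=(.4752,.1294),salt=(.6394,.0458))
E
cat > chk.py <<'E'
from h import *
import sys
name,lid,r=sys.argv[1],sys.argv[2],float(sys.argv[3])
o=manip.get_obs();print(o["clock"],o["position"].round(4),o["joint_velocities"].round(3).max())
p,d,K,T,W=look("wrist",name);m=(mask(p)>0)&(d>0)
print("held",held(W,m,o["position"],r)); print("jar",jar(W,m,lid,J[lid]))
E
python3 chk.py w4 salt .0305
```

```text
7.3 [0.6684 0.1097 0.1783] 0.001
held (array([0.01745501, 0.02096291]), np.float64(0.17538501695119682), (array([0.66905657, 0.10972287]), array([-2.3, -1.5, -0.8]), 31))
jar (array([0.64168397, 0.04786777, 0.02710695]), np.float64(0.0700263879696218), (array([0.64152014, 0.04773305]), array([0.2, 0.6, 1. ]), 48), 1330)
```

View pics/w4.png

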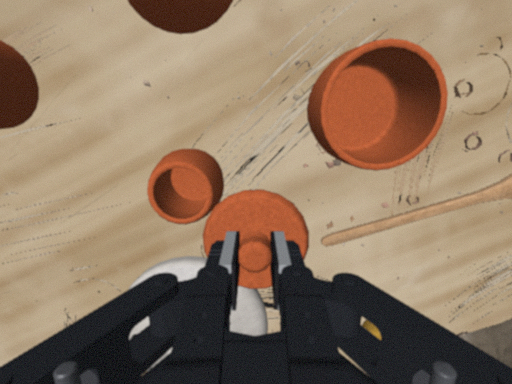

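```bash
python3 -c "
from h import *
print(delta(.641,.0473,.104))"
```

```text
[-0.0681  0.0015  0.0743]
```

>>> send_rows:
  steps:
    - [[-0.02,0,0],0]
    - [[-0.045,0.001,0],0]
    - [[-0.062,0.0015,0],0]
    - [[-0.068,0.0015,0.015],0]
    - [[-0.068,0.0015,0.035],0]
    - [[-0.068,0.0015,0.055],0]
    - [[-0.068,0.0015,0.068],0]
    - [[-0.068,0.0015,0.074],0]

```text
clock: 8.35
position: [0.6407, 0.0478, 0.1029]
ee_rot: [0.843, 0.538, -0.001, -0.0]
ft_force: [-0.8, -0.4, 0.0]
grip_width: 0.191
```

>>> send_rows:
  steps:
    - [[0,0,0.003],0]
    - [[0,0,0.006],0]
    - [[0,0,0.009],0]
    - [[0,0,0.012],0]
    - [[0,0,0.014],0]
    - [[0,0,0.014],0]
    - [[0,0,0.014],0]
    - [[0,0,0.014],0]

```text
clock: 9.35
position: [0.6412, 0.0474, 0.0904]
ee_rot: [0.843, 0.538, 0.0, 0.0]
ft_force: [0.6, -1.0, -0.4]
grip_width: 0.187
```

>>> send_rows:
  steps:
    - [[0,0,0.002],0]
    - [[0,0,0.004],0]
    - [[0,0,0.006],0]
    - [[0,0,0.0075],0]
    - [[0,0,0.0085],0]
    - [[0,0,0.0085],0]
    - [[0,0,0.0085],0]
    - [[0,0,0.0085],0]

```text
clock: 10.35
position: [0.6411, 0.0475, 0.0819]
ee_rot: [0.843, 0.538, 0.0, -0.0]
ft_force: [0.1, 0.2, -0.3]
grip_width: 0.195
```

>>> send_rows:
  steps:
    - [[0,0,0],0]
    - [[0,0,0],0]
    - [[0,0,0],0]
    - [[0,0,0],0]
    - [[0,0,0],0]
    - [[0,0,0],0]
    - [[0,0,0],0]
    - [[0,0,0],0]
  hand: 0.5

```text
clock: 11.35
position: [0.6411, 0.0474, 0.0818]
ee_rot: [0.843, 0.538, 0.0, -0.0]
ft_force: [-0.5, -0.9, -0.7]
grip_width: 0.499
```

```bash
python3 -c "
from h import *
print(delta(.641,.0473,.22),delta(.484,.343,.22))"
```

```text
[-1.000e-04 -0.000e+00 -1.382e-01] [ 0.2019 -0.267  -0.1382]
```

>>> send_rows:
  steps:
    - [[0,0,-0.01],0]
    - [[0,0,-0.035],0]
    - [[0,0,-0.065],0]
    - [[0.01,-0.013,-0.09],0]
    - [[0.035,-0.046,-0.1],0]
    - [[0.065,-0.085,-0.1],0]
    - [[0.09,-0.12,-0.1],0]
    - [[0.1,-0.132,-0.1],0]

```text
clock: 12.35
position: [0.5622, 0.1967, 0.1827]
ee_rot: [0.842, 0.54, 0.001, -0.0]
ft_force: [1.2, -0.8, 0.5]
grip_width: 0.497
```

>>> send_rows:
  steps:
    - [[0.02,-0.027,0],0]
    - [[0.045,-0.06,0],0]
    - [[0.07,-0.093,0],0]
    - [[0.09,-0.12,0],0]
    - [[0.1,-0.132,0],0]
    - [[0.102,-0.135,0],0]
    - [[0.102,-0.135,0],0]
    - [[0.102,-0.135,0],0]

```text
clock: 13.35
position: [0.485, 0.3416, 0.1819]
ee_rot: [0.844, 0.537, 0.0, 0.0]
ft_force: [-0.4, -0.1, -0.4]
grip_width: 0.499
```

```bash
cat > stk.py <<'E'
from h import *
import sys
# view: stack top lid: disc height, knob height, disc radius
hd,r=float(sys.argv[1]),float(sys.argv[2]);nm=sys.argv[3]
o=manip.get_obs();print(o["clock"],o["position"].round(4),o["ft_force"].round(1))
for n in ["wrist","top"]:
    p,d,K,T,W=look(n,nm+n);m=(mask(p)>0)&(d>0);z=W[...,2];near=np.hypot(W[...,0]-.486,W[...,1]-.343)<.07
    a=W[m&near&(np.abs(z-hd)<.004)];print(n,"disc",len(a),np.median(a[:,2]),edge(a,r))
    a=W[m&near&(np.abs(z-hd-.016)<.004)];print(n,"knob",len(a),circ(a[:,:2]) if len(a)>5 else 0,np.median(a[:,2]))
    if n=="top":
        for k in J:
            try: print(k,jar(W,m,k,J[k]))
            except Exception as e: print(k,e)
E
python3 stk.py .094 .0375 s2
```

```text
13.35 [0.485  0.3416 0.1819] [-0.4 -0.1 -0.4]
wrist disc 5220 0.09396189020974892 (array([0.4853789 , 0.34507325]), array([-1.7, -1.4, -0.7]), 48)
wrist knob 377 [0.48565209 0.34475848 0.00599526] 0.10958222271017762
top disc 367 0.09365800839210991 (array([0.4840772 , 0.34277616]), array([-3.1, -1. , -0.6]), 20)
top knob 9 [0.4270704  0.37751115 0.07366318] 0.10887850505126562
crock (array([0.64419671, 0.23129887, 0.04739083]), np.float64(0.07929949531256686), (array([0.64409846, 0.23165992]), array([-1.4, -0.7, -0. ]), 43), 313)
canister (array([ 0.46939933, -0.09091741,  0.04001157]), np.float64(0.11148848957209784), (array([ 0.46968091, -0.09035651]), array([-1.8, -1.3, -0.6]), 37), 276)
belly (array([0.47524496, 0.12929268, 0.03481591]), np.float64(0.09548575338416221), (array([0.47538937, 0.12917087]), array([0.9, 1.4, 1.8]), 29), 281)
salt (array([0.6355507, 0.0473924, 0.0259705]), np.float64(0.07210942175490292), (array([0.63887186, 0.0463534 ]), array([-0.7,  0.1,  0.8]), 16), 44)
```

```bash
python3 -c "
from h import *
print(delta(.4849,.344,.0965))
p=cv2.imread('pics/s2top.png')[120:270,120:380];cv2.imwrite('pics/s2c.png',cv2.resize(p,None,fx=3,fy=3))"
```

```text
[ 0.0018 -0.0006  0.0854]
```

View pics/s2c.png

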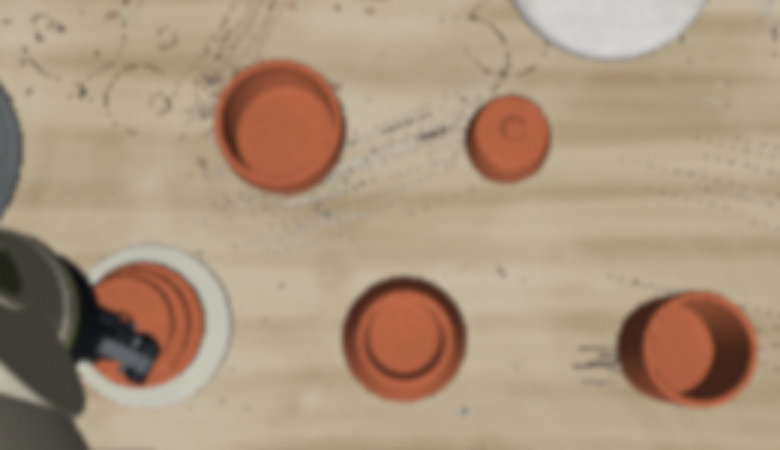

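```bash
cat > seat.py <<'E'
from h import *
import sys
nm=sys.argv[1]
p=cv2.imread(nm)[:,:,::-1].copy();d=np.load(sys.argv[2]);K,T=cam("top");W=world(d,K,T);m=(mask(p)>0)&(d>0);z=W[...,2]
for k in sys.argv[3:]:
    a=W[m&(np.hypot(W[...,0]-J[k][0],W[...,1]-J[k][1])<RO[k]+.012)&(np.abs(z-H[k]-.008)<.006)]
    s,b=plane(a);print(k,"tilt",s.round(3),"disc z",np.median(b[:,2]).round(4),"want",H[k]+.008,"c",edge(b,RO[k]+.001),"jar",J[k])
E
python3 seat.py pics/s2top.png s2top.npy salt
```

```text
salt tilt [ 0.007 -0.013] disc z 0.0776 want 0.07800000000000001 c (array([0.63867305, 0.046357  ]), array([-2.5, -1.8, -1.2]), 25) jar (0.6394, 0.0458)
```

>>> send_rows:
  steps:
    - [[0.002,-0.0005,0.015],0]
    - [[0.002,-0.0005,0.035],0]
    - [[0.002,-0.0005,0.055],0]
    - [[0.002,-0.0005,0.07],0]
    - [[0.002,-0.0005,0.08],0]
    - [[0.002,-0.0005,0.085],0]
    - [[0.002,-0.0005,0.085],0]
    - [[0.002,-0.0005,0.085],0]

```text
clock: 14.45
position: [0.4847, 0.3453, 0.0974]
ee_rot: [0.843, 0.538, 0.001, -0.0]
ft_force: [0.1, 0.4, 0.9]
grip_width: 0.499
```

>>> send_rows:
  steps:
    - [[0,0,0],0]
    - [[0,0,0],0]
    - [[0,0,0],0]
    - [[0,0,0],0]
    - [[0,0,0],0]
    - [[0,0,0],0]
    - [[0,0,0],0]
    - [[0,0,0],0]
  hand: 0
  force: 40

```text
clock: 15.45
position: [0.4845, 0.3452, 0.097]
ee_rot: [0.843, 0.538, 0.0, -0.0]
ft_force: [-0.2, 0.8, 4.6]
grip_width: 0.187
```

>>> send_rows:
  steps:
    - [[0,0,-0.005],0]
    - [[0,0,-0.015],0]
    - [[0,0,-0.03],0]
    - [[0,0,-0.045],0]
    - [[0,0,-0.06],0]
    - [[0,0,-0.072],0]
    - [[0,0,-0.075],0]
    - [[0,0,-0.075],0]

```text
clock: 16.45
position: [0.4843, 0.345, 0.1717]
ee_rot: [0.843, 0.538, -0.0, -0.0]
ft_force: [0.2, 0.3, 0.3]
grip_width: 0.186
```

```bash
python3 -c "
from h import *
print(delta(.4762,.1304,.172))"
```

```text
[-0.1981  0.083  -0.0003]
```

>>> send_rows:
  steps:
    - [[-0.005,0.004,0],0]
    - [[-0.02,0.014,0],0]
    - [[-0.04,0.028,0],0]
    - [[-0.062,0.044,0],0]
    - [[-0.085,0.061,0],0]
    - [[-0.1,0.072,0],0]
    - [[-0.11,0.08,0],0]
    - [[-0.113,0.083,0],0]

```text
clock: 17.45
position: [0.5123, 0.2071, 0.1718]
ee_rot: [0.843, 0.538, 0.0, -0.0]
ft_force: [-0.3, 0.0, -0.4]
grip_width: 0.188
```

>>> send_rows:
  steps:
    - [[0,0,0],0]
    - [[0,0,0],0]
    - [[0,0,0],0]
    - [[0,0,0],0]
    - [[0,0,0],0]
    - [[0,0,0],0]
    - [[0,0,0],0]
    - [[0,0,0],0]

```text
clock: 18.45
position: [0.5121, 0.2076, 0.1718]
ee_rot: [0.843, 0.538, 0.0, -0.0]
ft_force: [-0.2, 0.1, -1.3]
grip_width: 0.185
```

```bash
python3 chk.py w5 belly .0375
```

```text
18.45 [0.5121 0.2076 0.1718] 0.002
held (array([0.00465308, 0.00066674]), np.float64(0.16831253245918454), (array([0.51408153, 0.20687044]), array([-2.6, -1.1, -0.6]), 40))
jar (array([0.47654829, 0.13215933, 0.03413918]), np.float64(0.09600133959616977), (array([0.47619834, 0.13201382]), array([0.3, 0.8, 1.2]), 43), 2191)
```

View pics/w5.png

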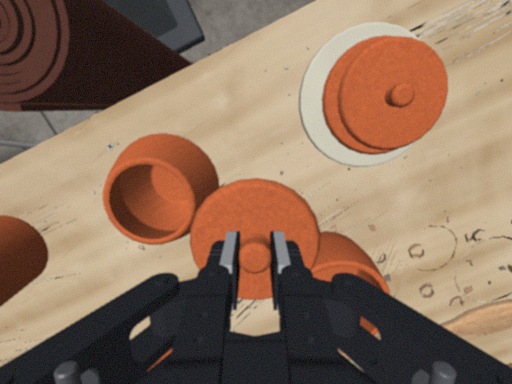

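```bash
python3 -c "
from h import *
print(delta(.475,.132,.13))"
```

```text
[-0.0843 -0.0018  0.0418]
```

>>> send_rows:
  steps:
    - [[-0.015,0,0],0]
    - [[-0.04,-0.001,0],0]
    - [[-0.065,-0.002,0],0]
    - [[-0.08,-0.002,0],0]
    - [[-0.0845,-0.002,0.01],0]
    - [[-0.0845,-0.002,0.025],0]
    - [[-0.0845,-0.002,0.038],0]
    - [[-0.0845,-0.002,0.042],0]

```text
clock: 19.5
position: [0.4741, 0.1321, 0.1282]
ee_rot: [0.843, 0.538, -0.001, -0.0]
ft_force: [-0.5, 1.2, -1.0]
grip_width: 0.186
```

>>> send_rows:
  steps:
    - [[0,0,0.003],0]
    - [[0,0,0.006],0]
    - [[0,0,0.009],0]
    - [[0,0,0.012],0]
    - [[0,0,0.014],0]
    - [[0,0,0.014],0]
    - [[0,0,0.014],0]
    - [[0,0,0.014],0]

```text
clock: 20.5
position: [0.4748, 0.1318, 0.1159]
ee_rot: [0.843, 0.538, 0.0, -0.0]
ft_force: [0.2, 0.2, -1.0]
grip_width: 0.186
```

>>> send_rows:
  steps:
    - [[0,0,0.002],0]
    - [[0,0,0.004],0]
    - [[0,0,0.006],0]
    - [[0,0,0.0075],0]
    - [[0,0,0.008],0]
    - [[0,0,0.008],0]
    - [[0,0,0.008],0]
    - [[0,0,0.008],0]

```text
clock: 21.5
position: [0.4747, 0.1319, 0.1078]
ee_rot: [0.843, 0.538, 0.0, -0.0]
ft_force: [0.7, 0.3, 0.4]
grip_width: 0.19
```

>>> send_rows:
  steps:
    - [[0,0,0],0]
    - [[0,0,0],0]
    - [[0,0,0],0]
    - [[0,0,0],0]
    - [[0,0,0],0]
    - [[0,0,0],0]
    - [[0,0,0],0]
    - [[0,0,0],0]
  hand: 0.5

```text
clock: 22.5
position: [0.4747, 0.1319, 0.1078]
ee_rot: [0.843, 0.538, 0.0, -0.0]
ft_force: [-0.8, 0.2, 0.6]
grip_width: 0.5
```

```bash
python3 -c "
from h import *
print(delta(.486,.344,.18))"
```

```text
[ 0.1972 -0.0791 -0.0722]
```

>>> send_rows:
  steps:
    - [[0,0,-0.01],0]
    - [[0,0,-0.03],0]
    - [[0,0,-0.055],0]
    - [[0.01,-0.004,-0.07],0]
    - [[0.035,-0.014,-0.072],0]
    - [[0.065,-0.026,-0.072],0]
    - [[0.09,-0.036,-0.072],0]
    - [[0.1,-0.04,-0.072],0]

```text
clock: 23.5
position: [0.48, 0.2415, 0.1797]
ee_rot: [0.842, 0.539, -0.0, -0.0]
ft_force: [0.6, -0.6, -0.0]
grip_width: 0.496
```

>>> send_rows:
  steps:
    - [[0.02,-0.008,0],0]
    - [[0.045,-0.018,0],0]
    - [[0.07,-0.028,0],0]
    - [[0.09,-0.036,0],0]
    - [[0.097,-0.039,0],0]
    - [[0.097,-0.039,0],0]
    - [[0.097,-0.039,0],0]
    - [[0.097,-0.039,0],0]

```text
clock: 24.5
position: [0.4863, 0.343, 0.18]
ee_rot: [0.843, 0.537, 0.0, 0.0]
ft_force: [-0.8, 0.0, -0.2]
grip_width: 0.501
```

```bash
python3 stk.py .068 .0445 s3; python3 seat.py pics/s3top.png s3top.npy salt belly
```

```text
24.5 [0.4863 0.343  0.18  ] [-0.8  0.  -0.2]
wrist disc 6409 0.0681078912375429 (array([0.48493069, 0.34433643]), array([-2.1, -1.5, -0.8]), 58)
wrist knob 313 [0.48537532 0.34406505 0.00601948] 0.08370495401537331
top disc 599 0.06789969533965201 (array([0.48442116, 0.34322315]), array([-2.7, -0.9, -0. ]), 25)
top knob 12 [0.48112874 0.3430865  0.0095307 ] 0.08251937495979217
crock (array([0.64411672, 0.23129526, 0.04730887]), np.float64(0.07967813629731746), (array([0.64405151, 0.23162024]), array([-1.4, -0.7,  0.1]), 36), 305)
canister (array([ 0.46938652, -0.09086674,  0.04000198]), np.float64(0.11163248781072543), (array([ 0.4693621 , -0.09032129]), array([-1.8, -1.2, -0.7]), 39), 279)
belly (array([0.47544263, 0.12890431, 0.03653211]), np.float64(0.09894841875447374), (array([0.47556058, 0.12944829]), array([0.7, 1.2, 1.7]), 26), 64)
salt (array([0.63902329, 0.04683626, 0.02851266]), np.float64(0.07331354893078185), (array([0.63895537, 0.04659384]), array([-0.7, -0.1,  0.7]), 20), 48)
salt tilt [0.01  0.001] disc z 0.0775 want 0.07800000000000001 c (array([0.63866933, 0.04687534]), array([-2.5, -1.6, -1.2]), 21) jar (0.6394, 0.0458)
belly tilt [-0.     0.001] disc z 0.1039 want 0.10400000000000001 c (array([0.47415573, 0.12920449]), array([-2. , -1.4, -0.8]), 29) jar (0.4752, 0.1294)
```

```bash
python3 -c "
from h import *
print(delta(.4849,.344,.071))"
```

```text
[ 1.00e-04 -1.50e-03  1.09e-01]
```

>>> send_rows:
  steps:
    - [[0,-0.0015,0.02],0]
    - [[0,-0.0015,0.045],0]
    - [[0,-0.0015,0.07],0]
    - [[0,-0.0015,0.09],0]
    - [[0,-0.0015,0.103],0]
    - [[0,-0.0015,0.109],0]
    - [[0,-0.0015,0.109],0]
    - [[0,-0.0015,0.109],0]

```text
clock: 25.6
position: [0.4851, 0.3448, 0.0716]
ee_rot: [0.843, 0.538, 0.001, -0.0]
ft_force: [0.1, -0.5, -0.5]
grip_width: 0.499
```

>>> send_rows:
  steps:
    - [[0,0,0],0]
    - [[0,0,0],0]
    - [[0,0,0],0]
    - [[0,0,0],0]
    - [[0,0,0],0]
    - [[0,0,0],0]
    - [[0,0,0],0]
    - [[0,0,0],0]
  hand: 0
  force: 50

```text
clock: 26.6
position: [0.4849, 0.3447, 0.0712]
ee_rot: [0.843, 0.538, 0.0, -0.0]
ft_force: [0.5, -0.2, 4.8]
grip_width: 0.186
```

>>> send_rows:
  steps:
    - [[0,0,-0.005],0]
    - [[0,0,-0.017],0]
    - [[0,0,-0.035],0]
    - [[0,0,-0.055],0]
    - [[0,0,-0.075],0]
    - [[0,0,-0.095],0]
    - [[0,0,-0.11],0]
    - [[0,0,-0.115],0]

```text
clock: 27.6
position: [0.485, 0.3447, 0.1873]
ee_rot: [0.843, 0.538, 0.001, -0.0]
ft_force: [0.0, 0.4, -0.1]
grip_width: 0.182
```

```bash
python3 -c "
from h import *
print(delta(.471,-.0893,.186))"
```

```text
[-0.3995  0.1701  0.0007]
```

>>> send_rows:
  steps:
    - [[-0.008,0.004,0],0]
    - [[-0.025,0.014,0],0]
    - [[-0.047,0.026,0],0]
    - [[-0.07,0.039,0],0]
    - [[-0.095,0.053,0],0]
    - [[-0.12,0.067,0],0]
    - [[-0.145,0.081,0],0]
    - [[-0.17,0.095,0],0]

```text
clock: 28.6
position: [0.4988, 0.1475, 0.1852]
ee_rot: [0.843, 0.537, -0.001, -0.0]
ft_force: [0.3, -0.3, -1.3]
grip_width: 0.18
```

>>> send_rows:
  steps:
    - [[-0.025,0.014,0],0]
    - [[-0.05,0.028,0],0]
    - [[-0.075,0.042,0],0]
    - [[-0.1,0.056,0],0]
    - [[-0.12,0.067,0],0]
    - [[-0.132,0.074,0],0]
    - [[-0.135,0.075,0],0]
    - [[-0.135,0.075,0],0]

```text
clock: 29.6
position: [0.5102, -0.0034, 0.1856]
ee_rot: [0.843, 0.538, -0.0, -0.0]
ft_force: [-0.1, 0.0, -1.6]
grip_width: 0.18
```

>>> send_rows:
  steps:
    - [[0,0,0],0]
    - [[0,0,0],0]
    - [[0,0,0],0]
    - [[0,0,0],0]
    - [[0,0,0],0]
    - [[0,0,0],0]
    - [[0,0,0],0]
    - [[0,0,0],0]

```text
clock: 30.6
position: [0.5103, -0.0038, 0.1858]
ee_rot: [0.843, 0.538, -0.0, -0.0]
ft_force: [0.3, -0.5, -1.6]
grip_width: 0.18
```

```bash
python3 chk.py w6 canister .0445
```

```text
30.6 [ 0.5103 -0.0038  0.1858] 0.001
held (array([ 0.00145926, -0.00181295]), np.float64(0.18235191421062724), (array([ 0.51164732, -0.00378328]), array([-2.4, -1.2, -0.6]), 44))
jar (array([ 0.47034831, -0.08947642,  0.03998437]), np.float64(0.11202702072722343), (array([ 0.47051099, -0.09027748]), array([-0.7, -0.4, -0. ]), 50), 2519)
```

View pics/w6.png

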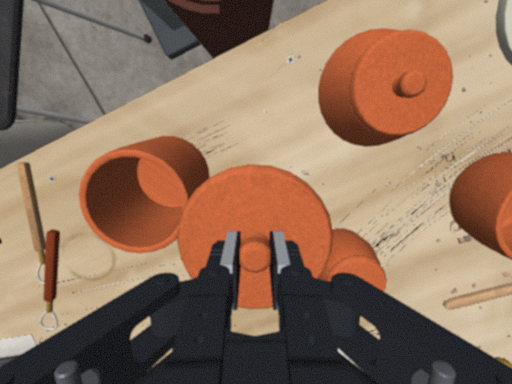

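```bash
python3 -c "
from h import *
print(delta(.4694,-.0895,.147))"
```

```text
[-0.095  -0.0011  0.0388]
```

>>> send_rows:
  steps:
    - [[-0.015,0,0],0]
    - [[-0.04,-0.001,0],0]
    - [[-0.065,-0.001,0],0]
    - [[-0.085,-0.001,0],0]
    - [[-0.095,-0.001,0.005],0]
    - [[-0.095,-0.001,0.02],0]
    - [[-0.095,-0.001,0.033],0]
    - [[-0.095,-0.001,0.039],0]

```text
clock: 31.65
position: [0.469, -0.0888, 0.1453]
ee_rot: [0.843, 0.538, -0.001, -0.001]
ft_force: [0.6, 0.7, -0.9]
grip_width: 0.178
```

>>> send_rows:
  steps:
    - [[0,0,0.003],0]
    - [[0,0,0.006],0]
    - [[0,0,0.009],0]
    - [[0,0,0.012],0]
    - [[0,0,0.015],0]
    - [[0,0,0.015],0]
    - [[0,0,0.015],0]
    - [[0,0,0.015],0]

```text
clock: 32.65
position: [0.4695, -0.0896, 0.1319]
ee_rot: [0.843, 0.538, 0.0, 0.0]
ft_force: [-0.9, 0.5, -1.4]
grip_width: 0.179
```

>>> send_rows:
  steps:
    - [[0,0,0.002],0]
    - [[0,0,0.004],0]
    - [[0,0,0.006],0]
    - [[0,0,0.0075],0]
    - [[0,0,0.008],0]
    - [[0,0,0.008],0]
    - [[0,0,0.008],0]
    - [[0,0,0.008],0]

```text
clock: 33.65
position: [0.4695, -0.0895, 0.1238]
ee_rot: [0.843, 0.538, 0.0, -0.0]
ft_force: [0.1, -1.2, -0.2]
grip_width: 0.181
```

>>> send_rows:
  steps:
    - [[0,0,0],0]
    - [[0,0,0],0]
    - [[0,0,0],0]
    - [[0,0,0],0]
    - [[0,0,0],0]
    - [[0,0,0],0]
    - [[0,0,0],0]
    - [[0,0,0],0]
  hand: 0.5

```text
clock: 34.65
position: [0.4695, -0.0895, 0.1238]
ee_rot: [0.843, 0.538, 0.0, -0.0]
ft_force: [-0.0, 0.2, 0.3]
grip_width: 0.499
```

```bash
python3 -c "
from h import *
print(delta(.486,.344,.18))"
```

```text
[ 0.4002 -0.1676 -0.0562]
```

>>> send_rows:
  steps:
    - [[0,0,-0.01],0]
    - [[0,0,-0.03],0]
    - [[0,0,-0.05],0]
    - [[0.01,-0.004,-0.056],0]
    - [[0.035,-0.015,-0.056],0]
    - [[0.065,-0.027,-0.056],0]
    - [[0.1,-0.042,-0.056],0]
    - [[0.135,-0.057,-0.056],0]

```text
clock: 35.65
position: [0.4742, 0.0589, 0.1796]
ee_rot: [0.843, 0.538, -0.0, -0.0]
ft_force: [0.5, -0.1, 0.3]
grip_width: 0.5
```

>>> send_rows:
  steps:
    - [[0.035,-0.015,0],0]
    - [[0.075,-0.031,0],0]
    - [[0.115,-0.048,0],0]
    - [[0.155,-0.065,0],0]
    - [[0.195,-0.082,0],0]
    - [[0.23,-0.096,0],0]
    - [[0.255,-0.107,0],0]
    - [[0.265,-0.111,0],0]

```text
clock: 36.65
position: [0.4843, 0.3461, 0.1791]
ee_rot: [0.842, 0.539, -0.001, -0.0]
ft_force: [0.4, -0.0, -0.1]
grip_width: 0.499
```

>>> send_rows:
  steps:
    - [[0,0,0],0]
    - [[0,0,0],0]
    - [[0,0,0],0]
    - [[0,0,0.01],0]
    - [[0,0,0.02],0]
    - [[0,0,0.03],0]
    - [[0,0,0.03],0]
    - [[0,0,0.03],0]

```text
clock: 37.65
position: [0.4857, 0.3441, 0.1499]
ee_rot: [0.843, 0.538, 0.0, -0.0]
ft_force: [0.1, -0.7, 0.3]
grip_width: 0.5
```

```bash
python3 stk.py .042 .0515 s4; python3 seat.py pics/s4top.png s4top.npy salt belly canister; python3 -c "
from h import *
print(delta(.485,.344,.045))"
```

```text
37.65 [0.4857 0.3441 0.1499] [ 0.1 -0.7  0.3]
wrist disc 8888 0.04228074664141074 (array([0.48575966, 0.34318157]), array([-2.3, -1.8, -1.2]), 61)
wrist knob 319 [0.48611083 0.34353338 0.00600533] 0.057904697986498194
top disc 751 0.04220379992703904 (array([0.48399294, 0.34423943]), array([-5. , -2.5, -0.3]), 30)
top knob 17 [0.48000984 0.34387129 0.01059151] 0.056620812018643996
crock (array([0.64412541, 0.23123393, 0.04737046]), np.float64(0.07964436469242003), (array([0.64400625, 0.23154459]), array([-1.4, -0.6,  0. ]), 42), 316)
canister (array([ 0.4682423 , -0.08425684,  0.03646406]), np.float64(0.11608150599316114), (array([ 0.46861086, -0.09039747]), array([-5.8, -0.5, -0. ]), 21), 50)
belly (array([0.47489086, 0.12952733, 0.03642505]), np.float64(0.09943605557056728), (array([0.47516565, 0.12943354]), array([0.7, 1.1, 1.7]), 26), 68)
salt (array([0.63753992, 0.04671225, 0.02783732]), np.float64(0.07299526553875768), (array([0.63857573, 0.04622002]), array([-0.7, -0.1,  0.4]), 19), 45)
salt tilt [ 0.011 -0.012] disc z 0.0775 want 0.07800000000000001 c (array([0.63981253, 0.0468394 ]), array([-2.6, -2.1, -1.3]), 26) jar (0.6394, 0.0458)
belly tilt [-0.005 -0.002] disc z 0.104 want 0.10400000000000001 c (array([0.47408622, 0.13000907]), array([-2.2, -1.4, -0.8]), 25) jar (0.4752, 0.1294)
canister tilt [-0.002 -0.001] disc z 0.1199 want 0.12 c (array([ 0.46962519, -0.089487  ]), array([-3.3, -1.9, -1.3]), 28) jar (0.4694, -0.0908)
[-0.0006 -0.0007  0.1052]
```

>>> send_rows:
  steps:
    - [[-0.001,0,0.02],0]
    - [[-0.001,0,0.045],0]
    - [[-0.001,0,0.07],0]
    - [[-0.001,0,0.088],0]
    - [[-0.001,0,0.099],0]
    - [[-0.001,0,0.105],0]
    - [[-0.001,0,0.105],0]
    - [[-0.001,0,0.105],0]

```text
clock: 38.75
position: [0.4855, 0.3434, 0.0455]
ee_rot: [0.843, 0.538, 0.001, -0.0]
ft_force: [-0.4, -0.4, 0.1]
grip_width: 0.501
```

>>> send_rows:
  steps:
    - [[0,0,0],0]
    - [[0,0,0],0]
    - [[0,0,0],0]
    - [[0,0,0],0]
    - [[0,0,0],0]
    - [[0,0,0],0]
    - [[0,0,0],0]
    - [[0,0,0],0]
  hand: 0
  force: 60

```text
clock: 39.75
position: [0.4854, 0.3433, 0.0454]
ee_rot: [0.843, 0.538, 0.0, -0.0]
ft_force: [-0.9, -0.7, 5.8]
grip_width: 0.174
```

>>> send_rows:
  steps:
    - [[0,0,-0.005],0]
    - [[0,0,-0.017],0]
    - [[0,0,-0.035],0]
    - [[0,0,-0.055],0]
    - [[0,0,-0.075],0]
    - [[0,0,-0.095],0]
    - [[0,0,-0.11],0]
    - [[0,0,-0.115],0]

```text
clock: 40.75
position: [0.4855, 0.3434, 0.1613]
ee_rot: [0.843, 0.538, 0.001, -0.0]
ft_force: [-0.8, 0.9, -1.6]
grip_width: 0.169
```

```bash
python3 -c "
from h import *
print(delta(.6455,.2327,.16))"
```

```text
[-0.033   0.1917  0.0014]
```

>>> send_rows:
  steps:
    - [[-0.01,0.013,0],0]
    - [[-0.028,0.037,0],0]
    - [[-0.053,0.07,0],0]
    - [[-0.08,0.107,0],0]
    - [[-0.105,0.14,0],0]
    - [[-0.127,0.17,0],0]
    - [[-0.139,0.186,0],0]
    - [[-0.143,0.191,0],0]

```text
clock: 41.75
position: [0.5983, 0.1316, 0.1592]
ee_rot: [0.843, 0.537, -0.0, -0.0]
ft_force: [0.1, 0.9, -1.8]
grip_width: 0.182
```

>>> send_rows:
  steps:
    - [[0,0,0],0]
    - [[0,0,0],0]
    - [[0,0,0],0]
    - [[0,0,0],0]
    - [[0,0,0],0]
    - [[0,0,0],0]
    - [[0,0,0],0]
    - [[0,0,0],0]

```text
clock: 42.75
position: [0.5981, 0.1329, 0.1598]
ee_rot: [0.843, 0.538, 0.0, -0.0]
ft_force: [-0.2, 0.0, -1.4]
grip_width: 0.179
```

```bash
python3 chk.py w7 crock .0515
```

```text
42.75 [0.5981 0.1329 0.1598] 0.002
held (array([ 0.00017733, -0.00252459]), np.float64(0.15639061912475777), (array([0.59926674, 0.13210147]), array([-2.7, -1.3, -0.8]), 42))
jar (array([0.64563996, 0.23207892, 0.04710241]), np.float64(0.07983926358307702), (array([0.64633753, 0.23242189]), array([-0.7, -0.1,  0.2]), 47), 2715)
```

View pics/w7.png

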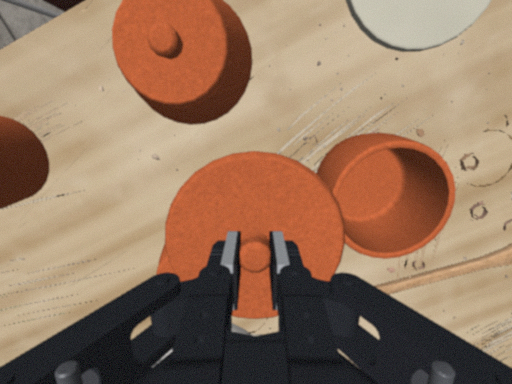

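```bash
python3 -c "
from h import *
print(delta(.6447,.2331,.115))"
```

```text
[0.1105 0.     0.0448]
```

>>> send_rows:
  steps:
    - [[0.015,0,0],0]
    - [[0.045,0,0],0]
    - [[0.075,0,0],0]
    - [[0.1,0,0],0]
    - [[0.11,0,0.005],0]
    - [[0.1105,0,0.022],0]
    - [[0.1105,0,0.038],0]
    - [[0.1105,0,0.044],0]

```text
clock: 43.8
position: [0.6438, 0.2317, 0.1137]
ee_rot: [0.843, 0.537, -0.001, -0.0]
ft_force: [-0.8, 0.1, -1.8]
grip_width: 0.175
```

>>> send_rows:
  steps:
    - [[0,0,0.003],0]
    - [[0,0,0.006],0]
    - [[0,0,0.009],0]
    - [[0,0,0.012],0]
    - [[0,0,0.015],0]
    - [[0,0,0.015],0]
    - [[0,0,0.015],0]
    - [[0,0,0.015],0]

```text
clock: 44.8
position: [0.6448, 0.2332, 0.101]
ee_rot: [0.843, 0.538, 0.0, -0.0]
ft_force: [-0.1, -0.4, -1.7]
grip_width: 0.181
```

>>> send_rows:
  steps:
    - [[0,0,0.002],0]
    - [[0,0,0.004],0]
    - [[0,0,0.006],0]
    - [[0,0,0.008],0]
    - [[0,0,0.009],0]
    - [[0,0,0.009],0]
    - [[0,0,0.009],0]
    - [[0,0,0.009],0]

```text
clock: 45.8
position: [0.6447, 0.2332, 0.0919]
ee_rot: [0.843, 0.538, 0.0, -0.0]
ft_force: [0.5, 0.3, -1.6]
grip_width: 0.178
```

>>> send_rows:
  steps:
    - [[0,0,0],0]
    - [[0,0,0],0]
    - [[0,0,0],0]
    - [[0,0,0],0]
    - [[0,0,0],0]
    - [[0,0,0],0]
    - [[0,0,0],0]
    - [[0,0,0],0]
  hand: 0.5

```text
clock: 46.8
position: [0.6447, 0.2332, 0.0918]
ee_rot: [0.843, 0.538, 0.0, -0.0]
ft_force: [0.3, -0.1, 1.0]
grip_width: 0.502
```

>>> send_rows:
  steps:
    - [[0,0,-0.01],0]
    - [[0,0,-0.03],0]
    - [[0,0,-0.055],0]
    - [[0,0,-0.08],0]
    - [[0.01,-0.01,-0.1],0]
    - [[0.03,-0.03,-0.115],0]
    - [[0.055,-0.055,-0.12],0]
    - [[0.08,-0.08,-0.12],0]

```text
clock: 47.8
position: [0.6051, 0.3417, 0.2136]
ee_rot: [0.843, 0.538, 0.001, -0.0]
ft_force: [1.2, -0.3, -0.2]
grip_width: 0.5
```

>>> send_rows:
  steps:
    - [[0.02,-0.02,0],0]
    - [[0.04,-0.04,0],0]
    - [[0.055,-0.055,0],0]
    - [[0.06,-0.06,0],0]
    - [[0.06,-0.06,0],0]
    - [[0.06,-0.06,0],0]
    - [[0.06,-0.06,0],0]
    - [[0.06,-0.06,0],0]

```text
clock: 48.8
position: [0.577, 0.4185, 0.2119]
ee_rot: [0.843, 0.538, 0.0, 0.0]
ft_force: [0.5, -0.0, -0.0]
grip_width: 0.501
```

```bash
python3 - <<'E'
from h import *
look("top","f");look("scene","fs");print(manip.get_obs()["position"])
E
python3 seat.py pics/f.png f.npy salt belly canister crock
```

```text
[0.57683618 0.41883358 0.21187711]
salt tilt [ 0.011 -0.004] disc z 0.0776 want 0.07800000000000001 c (array([0.63902799, 0.04726622]), array([-2.6, -1.5, -0.9]), 25) jar (0.6394, 0.0458)
belly tilt [ 0.001 -0.001] disc z 0.104 want 0.10400000000000001 c (array([0.47412908, 0.12927351]), array([-1.9, -1.4, -0.8]), 27) jar (0.4752, 0.1294)
canister tilt [-0.003  0.002] disc z 0.1199 want 0.12 c (array([ 0.46859708, -0.09019564]), array([-3.1, -2.2, -1.5]), 30) jar (0.4694, -0.0908)
crock tilt [ 0.004 -0.001] disc z 0.0879 want 0.088 c (array([0.64288025, 0.23150485]), array([-2.5, -2. , -1.4]), 38) jar (0.644, 0.2312)
```

View pics/fs.png

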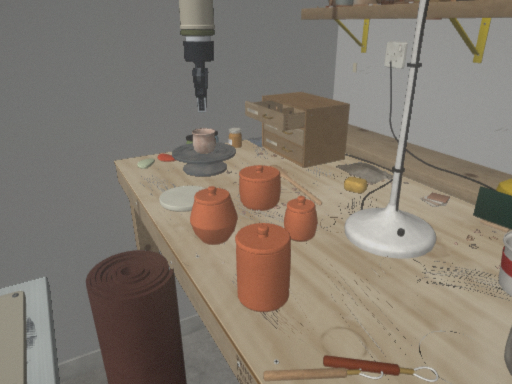

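View pics/f.png

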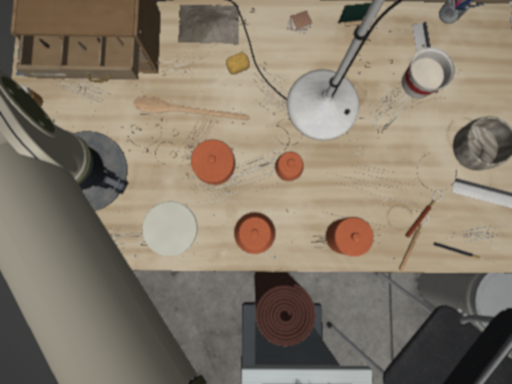

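All four lids are seated, level and at the right height (scene view knobs at (212,190), (260,172), (300,200), (263,230)). The bat is empty and the arm is clear of everything.

```bash
python3 -c "
from workcell import manip
print(manip.hand_in())"
```

```text
the job is handed in; nothing more can be done
None
```

I took the stack apart from the top down and put each lid on its own jar: salt, belly, canister, then crock. I handed the job in with the clock at about 49 s of the 102 s allowed; no verdict is reported.

In the last check with the top camera, made before hand-in:

- **Height:** every disc was within 0.5 mm of its seated height.
- **Tilt:** no lid read more than about 0.012 rad, against the 0.08 rad limit.
- **Centring:** every lid axis was within about 1.5 mm of its jar's starting position, against the 8 mm limit. The calibration is only good to about 2 mm.
- **Clear and released:** the gripper was open and clear of everything.

**Disagreement:** the wrist and top cameras differed by 1–3 mm on absolute positions, so I blended the two for each placement. Wrist force readings stayed below about 6 N at the end of every move, and I saw no sign of contact while lowering the lids.

**Not re-measured:** once the lids hid the rims I could not measure the jars again. That they had not moved rests on the lid positions and the final pictures.

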